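# Gauge the knife gap of a film coater

## Task

Check the gap under the film coater's knife blade: pick up the taper gauge and slide it tip first, flat on the bed and straight in near the middle of the blade, until you feel a light steady drag, so that the sprung blade just grips it. Do not force it in, let go and leave the gauge lying there, gripped, and leave the other things on the bench alone.

Things in the scene. Friction and masses are not known exactly. Their poses are not given: they have to be found in the camera images.
- edge (a point): Film coater, fixed: middle of the lower edge of its steel knife blade (8 mm thick, rounded edge, 118 mm long along y), 44 mm above the bench. +x is the way in for the gauge, z up. The blade hangs in a grey bridge 30 mm thick, 160 mm wide, its top 93 mm (end knobs 119 mm) above the bench, posts from 66 mm either side. Sprung: lifts from 3 N on, 1 mm per 20 N.
- coater: The film coater with its blade; the origin is on the bench below the edge point, axes as edge. Below the blade lies a flat grey bed, 126 mm wide, from 235 mm before the blade to 125 mm past it. The bed stands 5 to 12.5 mm below the blade's edge, different at each start and not measured: find it by feel. Good fit: 2 to 9 N between gauge and blade (drag about 1.2 times that); over 15 N harms the blade.
- gauge_grip (a point): Taper gauge, 196 mm long, 20 mm wide, about 0.15 kg, dark steel, lying flat. This point is the centre of its handle block (50 mm long along x, 20 mm wide along y, 28 mm high; the point is 14 mm above its flat underside). +x points to the tip.
- gauge_tip (a point): Middle of the gauge's tip at the flat underside, 171 mm from gauge_grip along x. From the tip the steel tongue is 3 mm thick and grows evenly to 14 mm at 121 mm behind the tip (1 mm in 11), then stays 14 mm up to the handle. Sliding friction of the gauge is about 0.6.
- gauge: The same taper gauge; the origin is under the middle of its handle block at the flat underside, x towards the tip.
- spoon_grip (a point): Bystander: steel lab spoon, 170 mm long, lying near the gauge; the point is in its handle.
- dish: Bystander: flat glass dish, 90 mm across, 16 mm high; origin under its centre.
- beaker: Bystander: glass beaker, 72 mm across, 95 mm high; origin under its centre.
- wash_bottle: Bystander: white bottle with a red cap, 66 mm across, 150 mm high; origin under its centre.
- amber_jar: Bystander: amber jar with a blue cap, 62 mm across, 100 mm high; origin under its centre.
- slide_box: Bystander: cardboard box 80 x 30 x 28 mm; origin under its centre.
- weight: Bystander: brass weight, 34 mm across, 30 mm high; origin under its centre.

How it is judged:
On the way, in this order (a step that is already met when the one before it is completed fails the run):
1. the gauge's tip is under the blade, near its middle (x of gauge_tip in the frame of edge between 0.008 and 0.123 m and z of gauge_tip in the frame of edge below 0 m and y of gauge_tip in the frame of edge between -0.035 and 0.035 m), for 0.1 s.
2. the blade bears on the gauge (contact force between gauge and coater above 2 N), for 0.1 s.
At the end, for the whole second after the job is handed in: The gauge lies still and flat on the coater's bed (tilt under 0.04 rad), tip under the blade within 35 mm of its middle and straight within 0.2 rad, let go, and gripped by the blade with 2 to 9 N (contact force between gauge and coater between 2 and 9 N and x of gauge_tip in the frame of edge above 0.008 m and y of gauge_tip in the frame of edge between -0.035 and 0.035 m and z of gauge in the frame of edge between -0.016 and -0.002 m and angle between gauge's own z axis and vertical below 0.04 rad and angle between the x axis of gauge and the x axis of edge, either way round below 0.2 rad and linear speed of gauge below 0.01 m/s); the robot touches nothing.
It fails at once if the gauge is forced against the blade with more than 15 N (contact force between gauge and coater above 15 N).
It fails at once if a bystander is shoved more than 30 mm (distance of any of spoon_grip, dish, beaker, wash_bottle, amber_jar, slide_box, weight from where it was at the start of the episode above 0.03 m).
It also fails if it takes over 51 s, if anything falls off the work surface, if the arm or the gripper's body presses on something with over 40 N, if the wrist force passes 120 N, or if a joint passes its speed limit or range.

## Robot

A 6-joint arm with a two-finger parallel gripper is mounted at the origin on the work surface. World frame = base frame: x ahead of the robot, y to its left, z up, the work surface at z = 0. Lengths are in m, angles in rad, forces in N, time in s.
With the tool pointing down it reaches from about 0.275 to 0.975 m from the base axis. Payload 8.4 kg.
Tool frame: the origin (TCP) lies midway between the tips of the shut fingers; the grasp point (between the pads) lies bot.pinch_z behind it (bot.pinch_z is the distance from the TCP to the grasp point, in m); z points along the fingers, y is the direction in which the jaws open and shut (so a half turn about z gives the same grasp; the last joint's range is limited). The gripper opens to 92 mm and grips with 3 to 60 N. Pads are 20 mm wide; open, the fingers measure 128 mm over their backs; the gripper's body (75 mm by 189 mm) begins 69 mm behind the grasp point.
Start: joints at [1.328, 0.353, 1.633, -0, 1.155, -0.002], TCP at [0.149, 0.607, 0.215] pointing down, gripper open.
Joint ranges: [-2.63, 2.63], [-0.92, 2.1], [0.06, 2.66], [-1.3, 4.44], [0, 2.69], [-3.02, 3.02]. Speed limits (rad/s): [2.22, 2.22, 2.79, 3.14, 3.14, 3.14].

## Interface

Orientations are given as [roll, pitch, yaw] about the fixed x, y, z axes, in that order (R = Rz(yaw) Ry(pitch) Rx(roll)).
In Python, from bench import bot, eyes, order gives the robot as it stands.
- The arm moves only by the shell command python3 -m jog 'ROWS'. ROWS is JSON, a list of rows, each a list of 5 numbers: the closure in counts, from 0 (fully open) to 255 (shut), then the shift along the tool's x, y, z in mm, then the turn about the tool's z in rad. In form: [[jaw, dx, dy, dz, twist], ...]. A call has 1 to 8 rows; each row shifts and turns the commanded pose from where the row before left it, along the tool's axes as they then stand; what a row does not reach is not made up. A row lasts 1/12 s, in which the tool goes at most 41.7 mm and 7.16 degrees, less where a joint would pass 70% of its speed; a pose out of reach is approached as far as the arm can. A call is refused whole if a number of a shift passes 41.7 or a number of a turn 0.125, either way. A call with a gripper value outside its range is refused whole. The fingers move at their own pace and stop on an object; the grip force is fixed at half the most. Time passes only in rows, so rows that do not move let the fingers close. It gives the time, the measured TCP pose, the force and the opening at its end, in the units of the state.
- bot.get_obs(): the state, without advancing time (a new reading comes with each control period).
- eyes.grab_frame(name): name is "scene" or "top" or "wrist"; returns a dict with "img" (400x640x3 uint8, red, green, blue), "fx", "fy", "cx", "cy" (pixels), "rvec" (rotation vector, rad) and "tvec" (3), from world to camera coordinates, as OpenCV has them. Camera axes: x right, y down, z forward; pixel columns grow to the right and rows downward; lengths in m; the calibration is good to about 2 mm. A picture is of the moment at which its call begins. There is no depth.
- order.finish_job(): hands the job in, once; it reports no verdict.
Trained networks look in a picture, given as the dict that the camera call returned (one of the last four; its "shot" number tells which), for a name from the list of things; names that differ only in an ending like _2 or _b are one class to them, and where a whole thing is asked for, a point or a joint stands for the part that bears it (a point fixed in the world has none). Each returns a list of dicts, best first, with "conf" (0 to 1); they miss things now and then, are a little off and sometimes report something else, mostly with a low value. They report only what shows in the picture. A call takes as long as a camera call.
- eyes.regions_of(picture, query): "mask" (400x640 bool, what is visible of it).
- eyes.place_of(picture, query): "centre" ([x, y, z] in m, in world coordinates, good to about 4 mm: a listed point, or the origin of a listed thing).
The state is a dict: "time": time; "qpos": joint angles; "dq": joint speeds; "joint_efforts": joint torques, N m; "tool_pos": TCP position; "eef_rot": TCP orientation; "ft_force": force on the tool from outside, world axes, zero at the start; "ft_torque": the same for the moment, N m; "width": opening from 0.0 (shut) to 1.0 (fully open).
Only numpy, scipy, OpenCV 4.12 (cv2) and the standard library are available. Lean on these libraries where they do the work, as an engineer would, in place of code of your own. Each camera call takes 0.05 s, during which the arm holds its last target.

## Working session

There is one attempt and no reset: what is moved stays moved. The work goes in short steps, Python scripts to look and compute and a shell command to move; the robot and the scene stay as the last step left them, time stands still between calls to the robot, and variables do not carry over. Pictures are saved under pics/ and viewed, and the job is handed in when it is done.

```bash
mkdir -p pics; ls; python3 - <<'E'
from bench import bot, eyes, order
import cv2
o=bot.get_obs(); print(o, bot.pinch_z)
for n in ("top","scene"):
    p=eyes.grab_frame(n); cv2.imwrite(f"pics/{n}0.png",p["img"][:,:,::-1])
    for q in ["edge","coater","gauge_grip","gauge_tip","gauge","spoon_grip","dish","beaker","wash_bottle","amber_jar","slide_box","weight"]:
        r=eyes.place_of(p,q); print(n,q,[(x["centre"],round(x["conf"],2)) for x in r[:2]])
E
```

```text
pics
{'time': 0.0, 'qpos': array([ 1.32760461e+00,  3.53633157e-01,  1.63413043e+00,  4.41548860e-06,
        1.15519301e+00, -2.40605036e-03]), 'dq': array([-1.61490924e-03,  2.39399501e-03, -1.95882300e-03, -2.03158769e-03,
       -6.39145999e-05,  2.87064711e-04]), 'joint_efforts': array([-5.49964607e-04, -5.93834531e+01, -3.34214401e+01,  6.98010740e-02,
        2.32756668e-02, -1.29594673e-04]), 'tool_pos': array([0.14892451, 0.60648988, 0.21387464]), 'eef_rot': array([-3.14022872e+00, -7.31889613e-06,  2.90080520e+00]), 'ft_force': array([ 0.19788994, -0.46786406,  0.27746974]), 'ft_torque': array([0.00887396, 0.02838503, 0.00128892]), 'width': 1.0036441515052847} 0.0187
top edge [([0.7476, -0.2026, 0.0011], 0.49)]
top coater [([0.5889, -0.1689, 0.0028], 0.94)]
top gauge_grip [([0.4376, 0.3019, 0.0146], 0.95)]
top gauge_tip [([0.6103, 0.2975, -0.0038], 0.76), ([0.6599, -0.4009, 0.0034], 0.47)]
top gauge [([0.4434, 0.3, -0.003], 0.62)]
top spoon_grip [([0.544, 0.45, 0.0113], 0.66), ([0.6119, 0.2991, -0.0002], 0.41)]
top dish [([0.3252, 0.3043, -0.0029], 0.88), ([0.6094, 0.2981, 
[... 263 characters left out ...]
cene edge [([0.5899, -0.1687, 0.0438], 0.56), ([0.4419, 0.2993, 0.0102], 0.47)]
scene coater [([0.5904, -0.1681, 0.0011], 0.6)]
scene gauge_grip [([0.4397, 0.3008, 0.0124], 0.65)]
scene gauge_tip [([0.6136, 0.299, 0.0003], 0.85)]
scene gauge [([0.4404, 0.2957, -0.0007], 0.83)]
scene spoon_grip [([0.5489, 0.4476, 0.0094], 0.74), ([0.4256, -0.3486, -0.0012], 0.32)]
scene dish [([0.3261, 0.3063, 0.0032], 0.71)]
scene beaker [([0.7451, 0.1892, 0.0043], 0.58)]
scene wash_bottle [([0.6602, -0.401, 0.0031], 0.56)]
scene amber_jar [([0.7524, -0.1996, -0.0041], 0.74)]
scene slide_box [([0.5625, -0.4466, 0.0026], 0.92), ([0.7491, -0.2013, -0.003], 0.66)]
scene weight [([0.4236, -0.3526, -0.001], 0.7)]
```

View pics/top0.png

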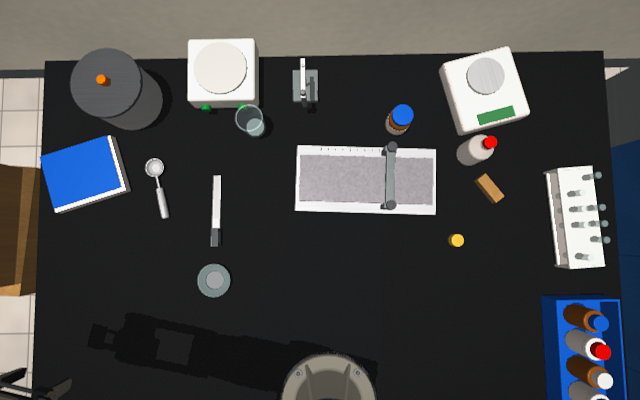

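View pics/scene0.png

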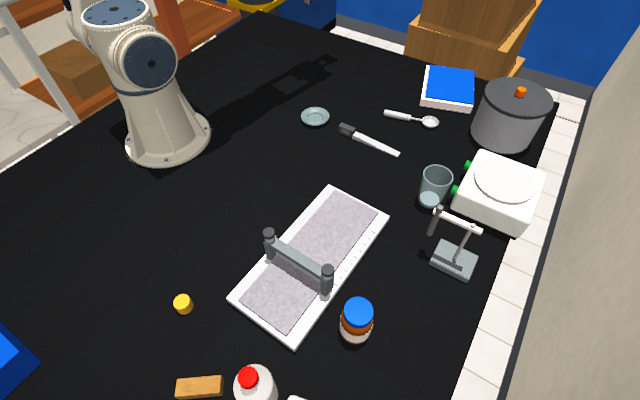

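```bash
cat > h.py <<'E'
import numpy as np, cv2
from bench import bot, eyes, order
def toplane(p,uv,z):
    K=np.array([[p["fx"],0,p["cx"]],[0,p["fy"],p["cy"]],[0,0,1.]])
    R=cv2.Rodrigues(np.array(p["rvec"],float))[0]; t=np.array(p["tvec"],float).ravel()
    uv=np.atleast_2d(uv); d=(R.T@np.linalg.inv(K)@np.c_[uv,np.ones(len(uv))].T).T
    c=-R.T@t; return c+d*((z-c[2])/d[:,2])[:,None]
def rect(p,m,z):
    c=max(cv2.findContours(m.astype(np.uint8),0,1)[0],key=cv2.contourArea)[:,0,:]
    w=toplane(p,c.astype(float),z)[:,:2]
    return cv2.minAreaRect((w*1000).astype(np.float32))
def st():
    o=bot.get_obs(); print({k:np.round(o[k],4).tolist() for k in("time","tool_pos","eef_rot","ft_force","ft_torque","width")})
    return o
E
python3 - <<'E'
from h import *
p=eyes.grab_frame("top")
for q,z in(("gauge",.01),("coater",.035),("spoon_grip",0.005)):
    for r in eyes.regions_of(p,q)[:2]: print(q,round(r["conf"],2),r["mask"].sum(),rect(p,r["mask"],z))
# bed white plate corners by eye
print(toplane(p,[[299,146],[436,149],[435,214],[295,210]],.035).round(3).tolist())
E
```

```text
gauge 0.94 615 ((512.7294921875, 298.39508056640625), (25.753005981445312, 192.6482696533203), 88.81827545166016)
coater 0.95 3538 ((594.646240234375, -110.53825378417969), (374.8111572265625, 195.79505920410156), 87.80950164794922)
spoon_grip 0.93 465 ((636.3453369140625, 474.4788818359375), (47.872901916503906, 50.93021774291992), 50.4455680847168)
spoon_grip 0.57 596 ((512.9735107421875, 301.5411071777344), (193.761474609375, 24.820262908935547), 0.19343958795070648)
[[0.683, 0.067, 0.035], [0.668, -0.304, 0.035], [0.493, -0.294, 0.035], [0.51, 0.08, 0.035]]
```

```bash
python3 -m jog '[[0,0,0,0,-0.115],[0,0,0,0,-0.114],[0,-27,-28,0,0],[0,-27,-28,0,0],[0,-27,-28,0,0],[0,-27,-28,0,0],[0,-27,-28,0,0],[0,-27,-28,0,0]]'; python3 -m jog '[[0,-27,-28,0,0],[0,-27,-28,0,0],[0,-27,-28,0,0],[0,-27,-28,10,0],[0,-20,-26,30,0],[0,0,0,30,0],[0,0,0,0,0],[0,0,0,0,0]]'; python3 - <<'E'
from h import *
st()
p=eyes.grab_frame("wrist"); cv2.imwrite("pics/w1.png",p["img"][:,:,::-1])
for q in("gauge_grip","gauge_tip","gauge"): print(q,[(x["centre"],round(x["conf"],2)) for x in eyes.place_of(p,q)[:2]])
for r in eyes.regions_of(p,"gauge")[:1]: print(rect(p,r["mask"],.02))
E
```

```text
time: 2.17
tool_pos: [0.31, 0.4357, 0.2147]
eef_rot: [3.141, 0.0, 3.13]
ft_force: [1.3, -0.4, -0.2]
width: 1.002
time: 2.83
tool_pos: [0.4333, 0.2985, 0.1458]
eef_rot: [-3.14, -0.003, 3.129]
ft_force: [0.2, 0.7, 0.2]
width: 0.999
{'time': 2.8333, 'tool_pos': [0.4333, 0.2985, 0.1458], 'eef_rot': [-3.1399, -0.0028, 3.1288], 'ft_force': [0.2272, 0.6809, 0.2494], 'ft_torque': [-0.0018, 0.046, -0.008], 'width': 0.9991}
gauge_grip [([0.4426, 0.3004, 0.0157], 0.55)]
gauge_tip [([0.614, 0.303, 0.0021], 0.77)]
gauge [([0.4403, 0.3029, -0.0043], 0.98)]
((471.1598815917969, 297.8384704589844), (20.222726821899414, 117.36903381347656), 89.74312591552734)
```

View pics/w1.png

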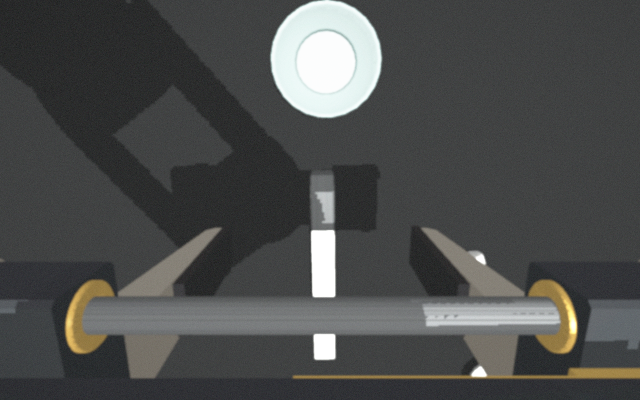

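The wrist view shows the handle at (311–334, 171–230) centred between the fingers, with the pale tongue running down to (324, 358). The dish is above, at (326, 60).

```bash
python3 - <<'E'
from h import *
p=eyes.grab_frame("wrist")
print(toplane(p,[[311,171],[334,171],[311,230],[335,230]],.028).round(4).tolist())
print(toplane(p,[[313,358],[335,358]],.003).round(4).tolist())
E
```

```text
[[0.4142, 0.292, 0.028], [0.4144, 0.3113, 0.028], [0.4662, 0.2911, 0.028], [0.4664, 0.3121, 0.028]]
[[0.6149, 0.2901, 0.003], [0.6152, 0.313, 0.003]]
```

```bash
python3 -m jog '[[0,-7,3,30,-0.012],[0,0,0,35,0],[0,0,0,35,0],[0,0,0,25,0],[0,0,0,10,0],[0,0,0,4,0],[0,0,0,0,0],[0,0,0,0,0]]'
```

```text
time: 3.8
tool_pos: [0.4421, 0.3029, 0.0088]
eef_rot: [3.14, 0.002, -3.141]
ft_force: [0.1, -0.2, 0.7]
width: 0.998
```

```bash
python3 -m jog '[[0,2,-1,3,0],[0,0,0,0,0],[160,0,0,0,0],[160,0,0,0,0],[200,0,0,0,0],[255,0,0,0,0],[255,0,0,0,0],[255,0,0,0,0]]';python3 -m jog '[[255,0,0,0,0],[255,0,0,0,0],[255,0,0,0,0]]'
```

```text
time: 4.47
tool_pos: [0.4393, 0.3011, 0.0045]
eef_rot: [3.142, 0.0, -3.141]
ft_force: [-0.1, 0.1, 1.0]
width: 0.586
time: 4.72
tool_pos: [0.4392, 0.3011, 0.0044]
eef_rot: [-3.142, -0.0, -3.141]
ft_force: [-0.9, 0.1, -0.7]
width: 0.369
```

```bash
python3 -m jog '[[255,0,0,0,0],[255,0,0,0,0],[255,0,0,0,0],[255,0,0,0,0]]';python3 -m jog '[[255,0,0,-10,0],[255,0,0,-30,0],[255,0,0,-40,0],[255,0,0,-40,0]]'
```

```text
time: 5.05
tool_pos: [0.4392, 0.3011, 0.0044]
eef_rot: [-3.141, -0.0, -3.141]
ft_force: [0.1, -0.4, -0.1]
width: 0.212
time: 5.38
tool_pos: [0.4382, 0.3005, 0.1256]
eef_rot: [-3.14, -0.002, -3.141]
ft_force: [1.9, 0.1, -1.6]
width: 0.216
```

```bash
python3 -m jog '[[255,0,0,0,0.12],[255,0,0,0,0.12],[255,0,0,0,0.12],[255,0,0,0,0.12],[255,0,0,0,0.12],[255,0,0,0,0.12],[255,0,0,0,0.12],[255,0,0,0,0.12]]';python3 -m jog '[[255,0,0,0,0.12],[255,0,0,0,0.12],[255,0,0,0,0.12],[255,0,0,0,0.12],[255,0,0,0,0.12],[255,0,0,0,0.05],[255,0,0,0,0],[255,0,0,0,0]]'
```

```text
time: 6.05
tool_pos: [0.439, 0.3011, 0.1251]
eef_rot: [3.142, -0.0, 2.176]
ft_force: [-0.3, -0.3, -2.0]
width: 0.216
time: 6.72
tool_pos: [0.4391, 0.3011, 0.1249]
eef_rot: [3.141, -0.0, 1.534]
ft_force: [0.1, 0.0, -1.2]
width: 0.211
```

```bash
python3 -m jog '[[255,-29,19,0,0],[255,-29,19,0,0],[255,-29,19,0,0],[255,-29,19,0,0],[255,-29,19,0,0],[255,-29,19,0,0],[255,-29,19,0,0],[255,-29,19,0,0]]';python3 -m jog '[[255,-29,18,0,0],[255,0,0,20,0],[255,0,0,25,0],[255,0,0,15,0],[255,0,0,5,0],[255,0,0,0,0],[255,0,0,0,0]]'
python3 - <<'E'
from h import *
st()
for n in("top","scene","wrist"):
    p=eyes.grab_frame(n); cv2.imwrite(f"pics/{n}2.png",p["img"][:,:,::-1])
    for q in("gauge_grip","gauge_tip","gauge","edge","coater"): print(n,q,[(x["centre"],round(x["conf"],2)) for x in eyes.place_of(p,q)[:2]])
E
```

```text
time: 7.38
tool_pos: [0.5826, 0.0617, 0.1248]
eef_rot: [3.142, -0.0, 1.534]
ft_force: [-0.3, 0.1, -1.4]
width: 0.216
time: 7.97
tool_pos: [0.5992, 0.0339, 0.06]
eef_rot: [3.141, -0.0, 1.533]
ft_force: [0.5, 0.5, -0.7]
width: 0.216
{'time': 7.9667, 'tool_pos': [0.5992, 0.0339, 0.06], 'eef_rot': [3.1414, -0.0, 1.5329], 'ft_force': [0.4946, 0.5184, -0.724], 'ft_torque': [0.0024, 0.0288, 0.018], 'width': 0.2158}
top gauge_grip [([0.5945, 0.0325, 0.0703], 0.88)]
top gauge_tip [([0.5879, -0.1662, 0.0033], 0.71), ([0.5899, -0.1426, 0.0549], 0.64)]
top gauge [([0.5969, 0.0331, 0.0532], 0.77), ([0.5432, 0.4527, 0.0115], 0.3)]
top edge []
top coater [([0.5911, -0.1651, 0.0027], 0.64)]
scene gauge_grip [([0.5962, 0.0333, 0.066], 0.79), ([0.5913, -0.1692, 0.0466], 0.62)]
scene gauge_tip []
scene gauge [([0.5994, 0.0249, 0.0556], 0.78)]
scene edge [([0.59, -0.1666, 0.043], 0.86)]
scene coater [([0.5929, -0.1664, -0.0013], 0.59)]
wrist gauge_grip [([0.5992, 0.0333, 0.0726], 0.67)]
wrist gauge_tip []
wrist gauge [([0.5967, 0.0337, 0.0535], 0.82)]
wrist edge []
wrist coater []
```

View pics/scene2.png

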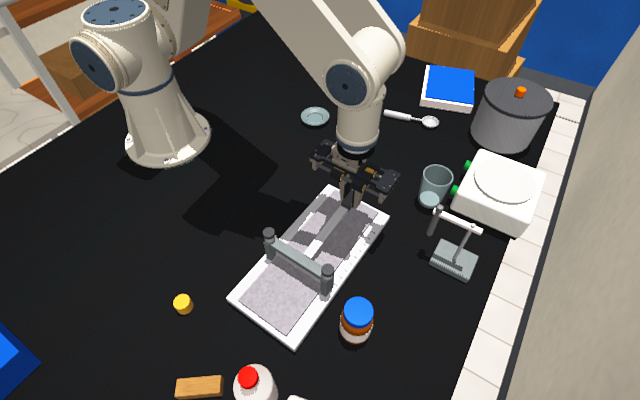

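View pics/wrist2.png

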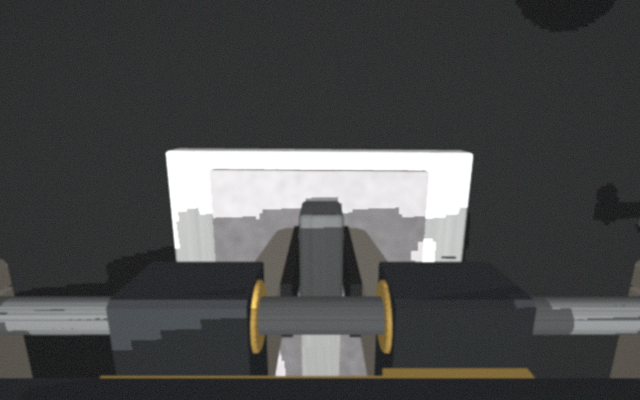

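View pics/top2.png

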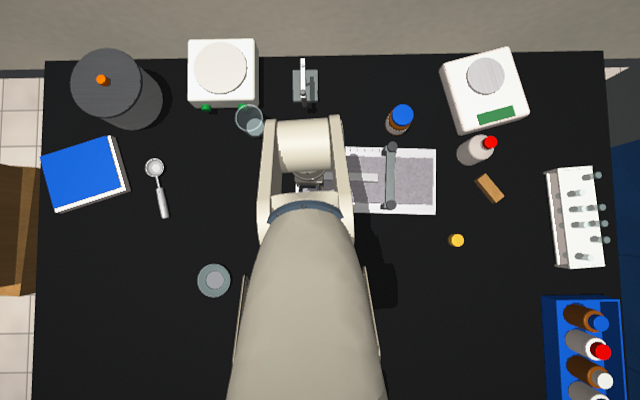

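```bash
python3 -m jog '[[255,0,0,10,0],[255,0,0,5,0],[255,0,0,0,0],[255,0,0,0,0]]'; for i in 1 2 3; do python3 -m jog '[[255,0,0,0,0]]' | grep -E "force|pos"; done
python3 -m jog '[[255,0,0,0.5,0],[255,0,0,0,0]]'| grep -E "force|pos"
python3 -m jog '[[255,0,0,0.5,0],[255,0,0,0,0]]'| grep -E "force|pos"
```

```text
time: 9.2
tool_pos: [0.5983, 0.0337, 0.0436]
eef_rot: [-3.14, 0.0, 1.532]
ft_force: [0.0, -0.4, -0.9]
width: 0.215
tool_pos: [0.5988, 0.0337, 0.0442]
ft_force: [-0.3, -0.5, -1.8]
tool_pos: [0.5991, 0.0337, 0.0446]
ft_force: [0.5, 1.2, -1.4]
tool_pos: [0.5991, 0.0337, 0.0446]
ft_force: [-0.2, -0.3, -1.7]
tool_pos: [0.599, 0.0337, 0.0441]
ft_force: [0.5, 0.4, -1.7]
tool_pos: [0.5989, 0.0337, 0.0434]
ft_force: [-0.6, 0.4, -0.9]
```

```bash

python3 -m jog '[[255,0,0,0.5,0],[255,0,0,0,0]]'| grep -E "force|pos"
python3 -m jog '[[255,0,0,0.5,0],[255,0,0,0,0]]'| grep -E "force|pos"
```

```text
tool_pos: [0.5989, 0.0337, 0.0429]
ft_force: [-0.5, 0.3, -0.7]
tool_pos: [0.5989, 0.0337, 0.0424]
ft_force: [0.2, -0.6, -1.6]
```

```bash

python3 -m jog '[[255,0,0,0.5,0],[255,0,0,0,0]]'| grep -E "force|pos"
```

```text
tool_pos: [0.5989, 0.0337, 0.0419]
ft_force: [-1.4, 0.7, -2.0]
```

```bash

python3 -m jog '[[255,0,0,0.5,0],[255,0,0,0,0]]'| grep -E "force|pos"
```

```text
tool_pos: [0.5989, 0.0337, 0.0414]
ft_force: [-0.3, 0.4, -1.4]
```

```bash
python3 - <<'E'
from h import *
p=eyes.grab_frame("scene"); im=p["img"][180:300,220:400,::-1]
cv2.imwrite("pics/s3.png",cv2.resize(im,None,fx=4.4,fy=4.4,interpolation=cv2.INTER_CUBIC))
st()
E
```

```text
{'time': 10.5, 'tool_pos': [0.5989, 0.0337, 0.0414], 'eef_rot': [-3.1415, -0.0, 1.5318], 'ft_force': [0.317, -0.4535, -1.8441], 'ft_torque': [0.024, 0.0524, 0.0171], 'width': 0.2173}
```

View pics/s3.png

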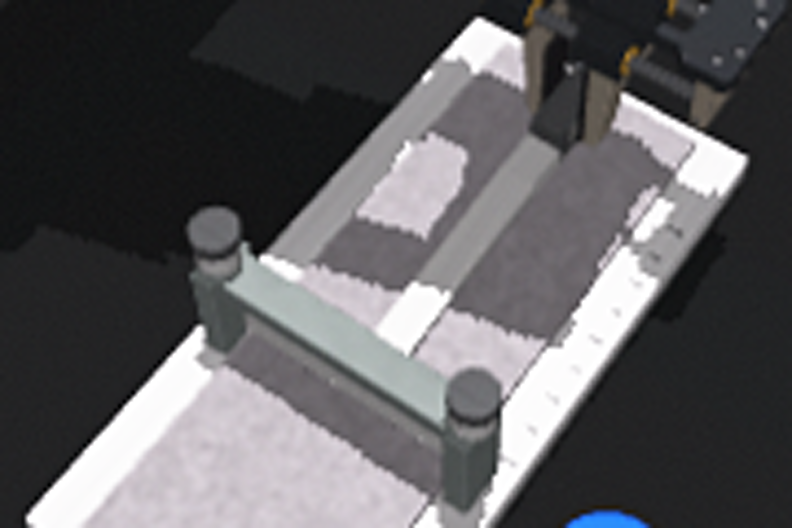

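The gauge is straight over the bed, with its tip still before the blade. There is no contact yet, so I keep feeling downward.

```bash

python3 -m jog '[[255,0,0,0.5,0],[255,0,0,0,0]]'| grep -E "force|pos"
```

```text
tool_pos: [0.5989, 0.0337, 0.0409]
ft_force: [0.1, 0.5, -2.0]
```

```bash

python3 -m jog '[[255,0,0,0.5,0],[255,0,0,0,0]]'| grep -E "force|pos"
```

```text
tool_pos: [0.5989, 0.0337, 0.0404]
ft_force: [-0.8, -0.8, -0.9]
```

```bash

python3 -m jog '[[255,0,0,0.5,0],[255,0,0,0,0]]'| grep -E "force|pos"
```

```text
tool_pos: [0.5989, 0.0337, 0.0399]
ft_force: [-0.3, -0.2, -1.0]
```

```bash

python3 -m jog '[[255,0,0,0.5,0],[255,0,0,0,0]]'| grep -E "force|pos"
```

```text
tool_pos: [0.5989, 0.0337, 0.0394]
ft_force: [0.8, -0.4, -1.1]
```

```bash

python3 -m jog '[[255,0,0,0.5,0],[255,0,0,0,0]]'| grep -E "force|pos";python3 -m jog '[[255,0,0,0,0]]'| grep -E "force|pos"
```

```text
tool_pos: [0.5989, 0.0337, 0.0389]
ft_force: [0.3, 0.1, -1.8]
tool_pos: [0.5989, 0.0337, 0.0389]
ft_force: [0.6, 0.6, -1.4]
```

```bash

python3 -m jog '[[255,0,0,0.5,0],[255,0,0,0,0]]'| grep -E "force|pos";python3 -m jog '[[255,0,0,0,0]]'| grep -E "force|pos"
```

```text
tool_pos: [0.5989, 0.0337, 0.0384]
ft_force: [0.7, -0.5, -1.6]
tool_pos: [0.5989, 0.0337, 0.0384]
ft_force: [-1.0, -0.3, -2.3]
```

```bash

python3 -m jog '[[255,0,0,0.5,0],[255,0,0,0,0]]'| grep -E "force|pos";python3 -m jog '[[255,0,0,0,0]]'| grep -E "force|pos"
```

```text
tool_pos: [0.5989, 0.0337, 0.0379]
ft_force: [-0.1, 0.1, -0.8]
tool_pos: [0.5989, 0.0337, 0.0379]
ft_force: [-0.8, -0.8, -0.9]
```

```bash

python3 -m jog '[[255,0,0,0.5,0],[255,0,0,0,0]]'| grep -E "force|pos";python3 -m jog '[[255,0,0,0,0]]'| grep -E "force|pos"
```

```text
tool_pos: [0.5989, 0.0337, 0.0374]
ft_force: [-0.0, 0.8, -1.3]
tool_pos: [0.5989, 0.0337, 0.0374]
ft_force: [-0.1, 0.1, -1.5]
```

```bash

python3 -m jog '[[255,0,0,0.5,0],[255,0,0,0,0]]'| grep -E "force|pos";python3 -m jog '[[255,0,0,0,0]]'| grep -E "force|pos"
```

```text
tool_pos: [0.5989, 0.0337, 0.0369]
ft_force: [-0.2, -0.6, -1.6]
tool_pos: [0.5989, 0.0337, 0.037]
ft_force: [-0.2, 1.0, -0.9]
```

```bash

python3 -m jog '[[255,0,0,0.5,0],[255,0,0,0,0]]'| grep -E "force|pos";python3 -m jog '[[255,0,0,0,0]]'| grep -E "force|pos"
```

```text
tool_pos: [0.599, 0.0337, 0.0366]
ft_force: [-0.6, 0.8, 1.2]
tool_pos: [0.599, 0.0337, 0.0366]
ft_force: [-0.3, 0.4, 1.0]
```

Bed contact is felt at TCP z = 0.0367. That puts the bed near 32.3 mm, the gap near 11.7 mm, and the expected grip at about 95 mm of tip insertion. I release so the gauge settles flat, then regrip.

```bash

python3 -m jog '[[170,0,0,0,0],[170,0,0,0,0],[170,0,0,0,0],[170,0,0,0,0]]'; python3 -m jog '[[255,0,0,0,0],[255,0,0,0,0],[255,0,0,0,0],[255,0,0,0,0],[255,0,0,0,0],[255,0,0,0,0]]';python3 -m jog '[[255,0,0,0,0]]'| grep -E "force|pos"
```

```text
time: 13.0
tool_pos: [0.599, 0.0337, 0.0365]
eef_rot: [3.141, 0.0, 1.532]
ft_force: [0.0, -0.4, 0.6]
width: 0.334
time: 13.5
tool_pos: [0.5989, 0.0337, 0.0365]
eef_rot: [-3.142, -0.0, 1.532]
ft_force: [0.4, -0.5, 0.2]
width: 0.215
tool_pos: [0.5989, 0.0337, 0.0364]
ft_force: [0.5, -0.1, 0.2]
```

```bash

python3 -m jog '[[255,-5,0,0,0],[255,-5,0,0,0],[255,-5,0,0,0],[255,-5,0,0,0],[255,-5,0,0,0],[255,-5,0,0,0],[255,0,0,0,0]]'
python3 -m jog '[[255,-5,0,0,0],[255,-5,0,0,0],[255,-5,0,0,0],[255,-5,0,0,0],[255,0,0,0,0],[255,0,0,0,0]]'; python3 - <<'E'
from h import *
p=eyes.grab_frame("scene"); im=p["img"][180:300,220:400,::-1]
cv2.imwrite("pics/s4.png",cv2.resize(im,None,fx=4.4,fy=4.4,interpolation=cv2.INTER_CUBIC))
E
```

```text
time: 14.17
tool_pos: [0.5977, 0.0025, 0.0365]
eef_rot: [-3.142, 0.0, 1.531]
ft_force: [-0.5, -0.9, -0.3]
width: 0.214
time: 14.67
tool_pos: [0.5969, -0.0168, 0.0365]
eef_rot: [-3.142, 0.0, 1.531]
ft_force: [-0.7, -0.1, 0.3]
width: 0.216
```

View pics/s4.png

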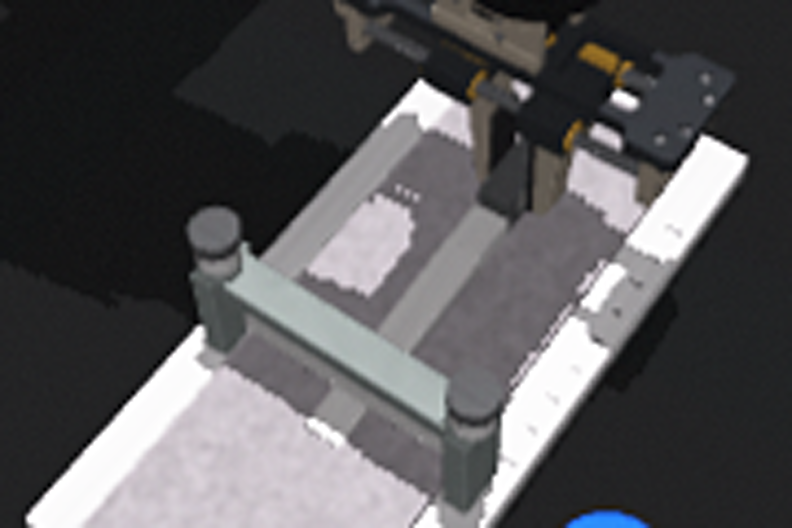

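The tip shows past the blade at crop pixel (325, 430), centred and not gripped. I keep advancing.

```bash

python3 -m jog '[[255,-5,0,0,0],[255,-5,0,0,0],[255,-5,0,0,0],[255,-5,0,0,0],[255,-5,0,0,0],[255,0,0,0,0]]'
python3 -m jog '[[255,-4,0,0,0],[255,-4,0,0,0],[255,-4,0,0,0],[255,-4,0,0,0],[255,0,0,0,0]]'; python3 -m jog '[[255,0,0,0,0]]'|grep force;python3 -m jog '[[255,0,0,0,0]]'|grep force
```

```text
time: 15.22
tool_pos: [0.596, -0.0424, 0.0365]
eef_rot: [3.142, 0.0, 1.531]
ft_force: [-0.1, -0.3, -1.1]
width: 0.213
time: 15.63
tool_pos: [0.5953, -0.0581, 0.0365]
eef_rot: [3.142, 0.0, 1.532]
ft_force: [0.5, -0.7, -0.5]
width: 0.22
ft_force: [0.1, -0.9, 0.0]
ft_force: [-0.3, -1.1, 0.1]
```

```bash
for i in 1; do
python3 -m jog '[[255,-2,0,0,0],[255,-2,0,0,0],[255,0,0,0,0]]'|grep -E "force|pos"
python3 -m jog '[[255,-2,0,0,0],[255,-2,0,0,0],[255,0,0,0,0]]'|grep -E "force|pos"
python3 -m jog '[[255,-2,0,0,0],[255,-2,0,0,0],[255,0,0,0,0]]'|grep -E "force|pos"
done
```

```text
tool_pos: [0.5952, -0.0614, 0.0365]
ft_force: [-0.3, -1.1, -0.3]
tool_pos: [0.5951, -0.0655, 0.0365]
ft_force: [-1.7, -1.0, 0.0]
tool_pos: [0.5949, -0.0696, 0.0365]
ft_force: [0.3, -0.6, 0.1]
```

```bash

python3 -m jog '[[255,-2,0,0,0],[255,0,0,0,0]]'|grep -E "force|pos"
python3 -m jog '[[255,0,0,0,0]]'|grep -E "force|pos"
```

```text
tool_pos: [0.5948, -0.0715, 0.0365]
ft_force: [-0.8, -1.2, -0.2]
tool_pos: [0.5948, -0.0715, 0.0365]
ft_force: [-0.4, -0.5, -0.5]
```

```bash

python3 -m jog '[[255,-2,0,0,0],[255,0,0,0,0]]'|grep -E "force|pos"
python3 -m jog '[[255,0,0,0,0]]'|grep -E "force|pos"
```

```text
tool_pos: [0.5947, -0.0734, 0.0365]
ft_force: [0.6, -0.9, -0.7]
tool_pos: [0.5947, -0.0734, 0.0365]
ft_force: [0.6, -1.4, -0.3]
```

```bash

python3 -m jog '[[255,-2,0,0,0],[255,0,0,0,0]]'|grep -E "force|pos"
python3 -m jog '[[255,0,0,0,0]]'|grep -E "force|pos"
```

```text
tool_pos: [0.5947, -0.0754, 0.0364]
ft_force: [0.1, -0.7, 0.4]
tool_pos: [0.5947, -0.0754, 0.0365]
ft_force: [0.5, -0.4, -0.2]
```

```bash

python3 -m jog '[[255,-1,0,0,0],[255,-1,0,0,0],[255,0,0,0,0]]'|grep -E "force|pos"
python3 -m jog '[[255,0,0,0,0]]'|grep -E "force|time"
```

```text
tool_pos: [0.5946, -0.0773, 0.0365]
ft_force: [0.5, 0.6, -0.8]
time: 17.63
ft_force: [-0.3, -0.1, -0.1]
```

```bash

python3 -m jog '[[255,-1,0,0,0],[255,-1,0,0,0],[255,0,0,0,0]]'|grep -E "force|pos"
python3 -m jog '[[255,0,0,0,0]]'|grep -E "force|time"
```

```text
tool_pos: [0.5945, -0.0793, 0.0365]
ft_force: [-0.8, 1.0, 1.0]
time: 17.97
ft_force: [-0.0, -1.2, -0.1]
```

```bash

python3 -m jog '[[255,-1,0,0,0],[255,-1,0,0,0],[255,0,0,0,0]]'|grep -E "force|pos"
python3 -m jog '[[255,0,0,0,0]]'|grep -E "force|time"
```

```text
tool_pos: [0.5945, -0.0814, 0.0365]
ft_force: [0.0, -0.2, -0.9]
time: 18.3
ft_force: [0.5, -0.2, -0.1]
```

```bash

python3 -m jog '[[255,-1,0,0,0],[255,0,0,0,0]]'|grep -E "force|pos"
python3 -m jog '[[255,0,0,0,0]]'|grep -E "force|time"
```

```text
tool_pos: [0.5944, -0.0823, 0.0365]
ft_force: [-1.0, -0.2, -0.2]
time: 18.55
ft_force: [-1.0, 0.8, -1.1]
```

```bash

python3 -m jog '[[255,-1,0,0,0],[255,0,0,0,0]]'|grep -E "force|pos"
python3 -m jog '[[255,0,0,0,0]]'|grep -E "force|time"
```

```text
tool_pos: [0.5944, -0.0833, 0.0365]
ft_force: [-0.6, -0.3, 0.0]
time: 18.8
ft_force: [-0.6, -0.6, 0.0]
```

```bash

python3 -m jog '[[255,-1,0,0,0],[255,0,0,0,0]]'|grep -E "force|pos"
python3 -m jog '[[255,0,0,0,0]]'|grep -E "force|time"
```

```text
tool_pos: [0.5943, -0.0843, 0.0365]
ft_force: [-0.6, 0.1, 0.4]
time: 19.05
ft_force: [0.1, 0.1, -0.0]
```

```bash

python3 -m jog '[[255,-1,0,0,0],[255,0,0,0,0]]'|grep -E "force|pos"
python3 -m jog '[[255,0,0,0,0]]'|grep -E "force|time"
```

```text
tool_pos: [0.5943, -0.0853, 0.0365]
ft_force: [0.4, -0.1, 0.0]
time: 19.3
ft_force: [-0.3, -0.3, -0.2]
```

```bash

python3 -m jog '[[255,-1,0,0,0],[255,0,0,0,0]]'|grep -E "force|pos"
python3 -m jog '[[255,0,0,0,0]]'|grep -E "force|time"
```

```text
tool_pos: [0.5942, -0.0863, 0.0365]
ft_force: [-0.7, -0.7, -0.4]
time: 19.55
ft_force: [-0.2, -0.6, -0.8]
```

```bash

python3 -m jog '[[255,-1,0,0,0],[255,0,0,0,0]]'|grep -E "force|pos"
python3 -m jog '[[255,0,0,0,0]]'|grep -E "force|time"
```

```text
tool_pos: [0.5942, -0.0873, 0.0365]
ft_force: [0.3, 0.3, -0.8]
time: 19.8
ft_force: [-0.1, -0.1, -0.4]
```

```bash

python3 -m jog '[[255,-1,0,0,0],[255,0,0,0,0]]'|grep -E "force|pos"
python3 -m jog '[[255,0,0,0,0]]'|grep -E "force|time"
```

```text
tool_pos: [0.5941, -0.0883, 0.0365]
ft_force: [0.6, -0.3, 0.3]
time: 20.05
ft_force: [-0.0, -0.6, -0.1]
```

```bash

python3 -m jog '[[255,-1,0,0,0],[255,0,0,0,0]]'|grep -E "force|pos"
python3 -m jog '[[255,0,0,0,0]]'|grep -E "force|time"
```

```text
tool_pos: [0.5942, -0.0893, 0.0365]
ft_force: [-0.5, 0.1, 0.7]
time: 20.3
ft_force: [0.4, -0.0, -1.1]
```

```bash

python3 -m jog '[[255,-1,0,0,0],[255,0,0,0,0]]'|grep -E "force|pos"
python3 -m jog '[[255,0,0,0,0]]'|grep -E "force|time"
```

```text
tool_pos: [0.5941, -0.0903, 0.0365]
ft_force: [-0.4, -0.3, 0.1]
time: 20.55
ft_force: [-0.7, -0.5, -0.3]
```

```bash

python3 -m jog '[[255,-1,0,0,0],[255,0,0,0,0]]'|grep -E "force|pos"
python3 -m jog '[[255,0,0,0,0]]'|grep -E "force|time"
```

```text
tool_pos: [0.594, -0.0912, 0.0365]
ft_force: [-0.3, 0.6, 0.2]
time: 20.8
ft_force: [0.5, 0.4, 0.2]
```

```bash

python3 -m jog '[[255,-1,0,0,0],[255,0,0,0,0]]'|grep -E "force|pos"
python3 -m jog '[[255,0,0,0,0]]'|grep -E "force|time"
```

```text
tool_pos: [0.594, -0.0919, 0.0365]
ft_force: [0.1, 2.6, -0.2]
time: 21.05
ft_force: [-0.8, 3.2, 0.3]
```

```bash

python3 -m jog '[[255,-1,0,0,0],[255,0,0,0,0]]'|grep -E "force|pos"
python3 -m jog '[[255,0,0,0,0]]'|grep -E "force|time"
```

```text
tool_pos: [0.5939, -0.0928, 0.0364]
ft_force: [0.3, 5.2, 0.4]
time: 21.3
ft_force: [-0.8, 4.8, 0.1]
```

```bash

python3 -m jog '[[255,-1,0,0,0],[255,0,0,0,0]]'|grep -E "force|pos"
python3 -m jog '[[255,0,0,0,0]]'|grep -E "force|time"
```

```text
tool_pos: [0.5939, -0.0936, 0.0365]
ft_force: [0.3, 6.1, 0.7]
time: 21.55
ft_force: [0.6, 6.4, -0.4]
```

The drag is about 6.6 N above baseline, so roughly 5.4 N at the blade, which is mid-range. I let go here.

```bash

python3 -m jog '[[150,0,0,0,0],[150,0,0,0,0],[150,0,0,0,0],[150,0,0,0,0],[150,0,0,0,0],[150,0,0,0,0]]';  python3 - <<'E'
from h import *
for n in("wrist",):
    p=eyes.grab_frame(n); cv2.imwrite(f"pics/{n}5.png",p["img"][:,:,::-1])
E
```

```text
time: 22.05
tool_pos: [0.5939, -0.0944, 0.0365]
eef_rot: [3.142, 0.0, 1.532]
ft_force: [0.4, -0.3, -0.5]
width: 0.408
```

View pics/wrist5.png

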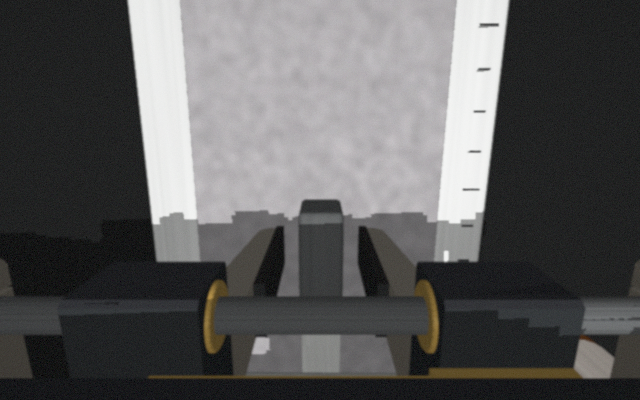

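The handle (300–342, 200–300) stands free between the open fingers. I lift straight up.

```bash

python3 -m jog '[[150,0,0,-8,0],[150,0,0,-15,0],[150,0,0,-25,0],[150,0,0,-35,0],[150,0,0,-35,0],[150,20,0,-30,0],[150,35,0,0,0],[150,35,0,0,0]]';python3 -m jog '[[150,35,0,0,0],[150,35,0,0,0],[150,35,0,0,0],[150,35,0,0,0],[150,0,0,0,0],[150,0,0,0,0]]';  python3 - <<'E'
from h import *
p=eyes.grab_frame("scene"); im=p["img"][180:300,220:400,::-1]
cv2.imwrite("pics/s6.png",cv2.resize(im,None,fx=4.4,fy=4.4,interpolation=cv2.INTER_CUBIC))
p=eyes.grab_frame("top"); cv2.imwrite("pics/t6.png",p["img"][:,:,::-1])
for q in("gauge_grip","gauge_tip","gauge","edge","spoon_grip","amber_jar","beaker","dish"): print(q,[(x["centre"],round(x["conf"],2)) for x in eyes.place_of(p,q)[:2]])
E
```

```text
time: 22.77
tool_pos: [0.599, -0.0041, 0.1879]
eef_rot: [3.136, -0.0, 1.529]
ft_force: [0.1, -0.2, 0.5]
width: 0.412
time: 23.27
tool_pos: [0.6027, 0.1372, 0.1849]
eef_rot: [3.141, 0.0, 1.535]
ft_force: [0.7, -0.2, -0.0]
width: 0.411
gauge_grip [([0.591, -0.097, 0.0439], 0.57)]
gauge_tip [([0.5869, -0.2692, 0.0289], 0.66)]
gauge [([0.5899, -0.0937, 0.0297], 0.64)]
edge []
spoon_grip [([0.5446, 0.4503, 0.0115], 0.81)]
amber_jar [([0.7471, -0.2012, -0.002], 0.8)]
beaker []
dish []
```

View pics/s6.png

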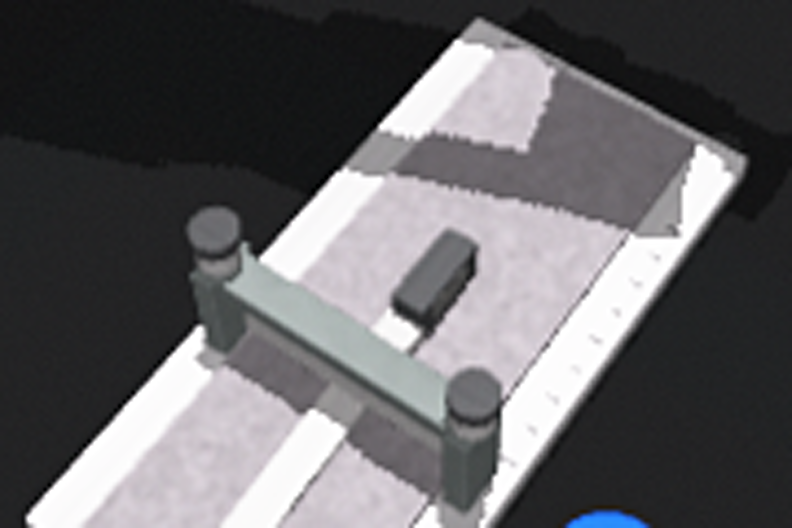

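View pics/t6.png

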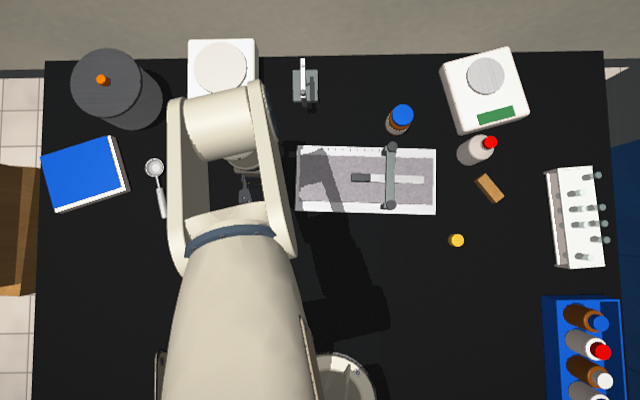

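The gauge lies flat and straight under the middle of the blade. The arm is clear and the bystanders I can see have not moved, so I hand in.

```bash
python3 - <<'E'
from h import *
print(order.finish_job()); st()
E
```

```text
the job is handed in; nothing more can be done
None
the job is handed in; nothing more can be done
```

The taper gauge is under the film coater's blade and I believe it is gripped in range. I handed the job in about 23.5 s into the 51 s allowed; no verdict is reported.

- **How it went:** I picked the gauge up by its handle and felt for the bed, which is about 32 mm above the bench, so the gap is about 11.7 mm. I let the gauge settle flat, gripped it again and slid it straight in.
- **Fit:** Drag began about 96 mm in and rose to about 6.5 N. I stopped there, which works out to roughly 5.5 N between gauge and blade. When I let go, the arm relaxed forward by 0.8 mm. If the gauge followed, the force could be up to about 7 N, still within 2 to 9 N. I could not measure the force after release.
- **Position:** The last pictures show the gauge flat and straight, near the middle of the blade, with its tip about 100 mm past it, and the robot clear of it.
- **Bystanders:** The spoon and amber jar measured where they started, and the wash bottle, slide box and weight look unmoved in the picture. The beaker and dish were hidden behind the arm in the last top view, so I did not check them, but I felt no unexpected contact on the way.

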